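# Set the model theatre's revolve to its spike mark

### The job

Push the blue lever of the model theatre's revolving stage around its arc with your fingertips until its brass pointer rests on the red spike mark, then leave it there and draw clear. Only push the lever, do not pinch it. The little tower must ride round on the revolve without being touched, and the paint jar, steps and chair stay where they are.

Things in the scene. Friction and masses are not known exactly. Their poses are not given: they have to be found in the camera images.
- baseboard: Fixed black baseboard of the revolve, 300 x 370 mm, top face 12 mm above the table. Origin on the revolve's axis, at table height; its z is up; its x is the lever's direction when joint revolve reads 0; the board reaches from -115 to +185 mm in x and +-185 mm in y. Eight flat round stickers of 14 mm (seven white, one red) lie on it 145 mm from the axis, at 30, 45, 60 and 75 degrees to either side of its x axis; which one is red changes.
- revolve_axis (a point): The vertical axis of the revolving stage, at the height of the top of its wooden disc (22 mm above the table). The disc is 176 mm across and turns with the lever.
- revolve (a joint): Angle of the revolving stage (rad), counter-clockwise from above positive, 0 when the lever lies along the baseboard's x axis; it starts near 0; stops at -1.55 and +1.55. It turns freely but with steady friction (about 2 N at the lever) and stays where it is left.
- lever (a point): Centre of the upright blue paddle that is the lever's handle, 113 mm from the axis: 26 mm long radially (100 to 126 mm from the axis), 14 mm thick along the arc, with upright flat sides (its counter-clockwise half is called lever_left_half, its clockwise half lever_right_half); it rises from 23 to 61 mm above the table, and this point is 42 mm above the table. Turns with the revolve. Below it a brass arm, 16 mm wide, joins it to the disc; its top is 23 mm above the table.
- pointer_tip (a point): Outer tip of the brass pointer needle (4 mm wide), in line with the lever, 145 mm from the axis and 20 mm above the table; it passes 6 mm above the stickers.
- red_mark: The red spike mark: flat round sticker of 14 mm on the baseboard, 145 mm from the axis, the only red one of the eight; origin at its centre. At the start it lies 0.3 to 1.6 rad from the lever, to either side.
- tower_mid (a point): Loose little wooden tower, a round taper 52 mm wide at its foot and 85 mm tall, standing on the revolve's disc 20 to 37 mm from the axis, opposite the lever; it rides round with the disc. Point on its axis, 42 mm above its foot (64 mm above the table); z up along the tower.
- paint_jar_mid (a point): Loose green paint jar with a white cap, 48 mm across and 60 mm tall, on the table to the left of the baseboard; point at mid-height, 30 mm above the table.
- steps_mid (a point): Loose wooden model steps, 66 x 60 mm and 42 mm tall, on the table to the right of the baseboard; point 20 mm above the table.
- chair_mid (a point): Loose wooden model chair, 30 x 30 mm and 62 mm tall, on the table beyond the baseboard; point 26 mm above the table.
- tower: The same tower; origin at the centre of its foot.
There are look-alikes about, which are no part of the job. Leave any pink or turquoise look-alike of the tower alone.

How it is judged:
On the way:
1. the fingers push the lever at least 15 mm along its arc ((contact force between the fingers and lever_left_half above 0.3 N or contact force between the fingers and lever_right_half above 0.3 N) and distance of lever from where it was at the start of the episode above 0.015 m), for 0.02 s.
At the end, for the whole second after the job is handed in: The pointer's tip is over the red sticker (within 7 mm of its centre, seen from above), the revolve is at rest, the tower stands upright on the disc, and the jar, steps and chair are within 15 mm of where they were (horizontal distance between pointer_tip and red_mark below 0.007 m and velocity of joint revolve between -0.03 and 0.03 rad/s and angle between tower_mid's own z axis and vertical below 0.15 rad and horizontal distance between tower_mid and revolve_axis below 0.055 m and height (world z) of tower_mid between 0.058 and 0.07 m and distance of each of paint_jar_mid, steps_mid, chair_mid from where it was at the start of the episode below 0.015 m); the robot touches nothing.
It fails at once if the lever is pinched between the fingers (pressed on both sides at once) (contact force between the fingers and lever_left_half above 1 N and contact force between the fingers and lever_right_half above 1 N).
It fails at once if the robot touches the tower (contact force between any of the fingers, the arm and tower above 1 N).
It fails at once if the tower is lifted or toppled (height (world z) of tower_mid above 0.08 m or angle between tower_mid's own z axis and vertical above 0.35 rad).
It fails at once if the jar, the steps or the chair is moved by more than 15 mm or lifted (distance of any of paint_jar_mid, steps_mid, chair_mid from where it was at the start of the episode above 0.015 m).
It also fails if it takes over 45 s, if anything falls off the work surface, if the arm or the gripper's body presses on something with over 40 N, if the wrist force passes 120 N, or if a joint passes its speed limit or range.

### The arm

A 6-joint arm with a two-finger parallel gripper is mounted at the origin on the work surface. World frame = base frame: x ahead of the robot, y to its left, z up, the work surface at z = 0. Lengths are in m, angles in rad, forces in N, time in s.
With the tool pointing down it reaches from about 0.35 to 0.85 m from the base axis. Payload 8.1 kg.
Tool frame: the origin (TCP) lies where the fingers leave the gripper's body, on its centre line; the fingertips stand 84 mm ahead of it and the grasp point (between the pads) lies 65 mm ahead of it; z points along the fingers, y is the line along which they close (so a half turn about z gives the same grasp; the last joint's range is limited). The gripper opens to 93 mm and grips with 3 to 60 N. Pads are 15 mm wide; open, the fingers measure 128 mm over their backs; the gripper's body (75 mm by 188 mm) begins 65 mm behind the grasp point.
Start: joints at [1.175, 0.13, 1.488, -0, 1.523, -0.085], TCP at [0.183, 0.571, 0.303] pointing down, gripper open.
Joint ranges: [-2.96, 2.96], [-0.89, 2.26], [0.02, 2.5], [-1.34, 4.48], [0, 2.73], [-2.66, 2.66]. Speed limits (rad/s): [2.39, 2.39, 2.79, 3.14, 3.14, 3.14].

### API

Orientations are given as a rotation vector (axis times angle).
In Python, from plant import robot gives the robot as it stands.
- The arm moves only by the shell command python3 -m jog 'ROWS' [FORCE]. ROWS is text: rows parted by semicolons, each of 5 numbers parted by spaces: the opening, from 0 (shut) to 1 (fully open), then the shift along the tool's x, y, z in m, then the turn about the tool's z in degrees. A call has 1 to 10 rows; each row shifts and turns the commanded pose from where the row before left it, along the tool's axes as they then stand; what a row does not reach is not made up. A row lasts 1/12 s, in which the tool goes at most 41.7 mm and 7.16 degrees, less where a joint would pass 70% of its speed; a pose out of reach is approached as far as the arm can. A call with a gripper value outside its range is refused whole. The fingers move at their own pace and stop on an object; FORCE is the grip in N (left out, the last holds). Time passes only in rows, so rows that do not move let the fingers close. It gives the time, the measured TCP pose, the force, the opening and the grip force at its end, in the units of the state.
- robot.read_state(): the state, without advancing time (a new reading comes with each control period).
- robot.read_camera(name): name is "side" or "top"; returns a dict with "color" (384x512x3 uint8, red, green, blue), "intrinsics" (3x3 intrinsics, pixels), "pose" (4x4, takes a point from camera to world coordinates). Camera axes: x right, y down, z forward; pixel columns grow to the right and rows downward; lengths in m; the calibration is good to about 2 mm. A picture is of the moment at which its call begins. There is no depth.
- robot.close_job(): hands the job in; it is judged then, once.
The state is a dict: "t": time; "q": joint angles; "dq": joint speeds; "joint_torque": joint torques, N m; "tool_pos": TCP position; "orientation": TCP orientation; "force": force on the tool from outside, world axes, zero at the start; "wrist_torque": the same for the moment, N m; "opening": finger opening in m; "gripper_force": force on a finger pad.
Only numpy, scipy, OpenCV 4.12 (cv2) and the standard library are available. Lean on these libraries where they do the work, as an engineer would, in place of code of your own. Each camera call takes 0.05 s, during which the arm holds its last target. There are 200 camera calls.

## Working session

There is one attempt and no reset: what is moved stays moved. The work goes in short steps, Python scripts to look and compute and a shell command to move; the robot and the scene stay as the last step left them, time stands still between calls to the robot, and variables do not carry over. Pictures are saved under pics/ and viewed, at most 10 in all, crops included, and the job is handed in when it is done.

```bash
mkdir -p pics
cat > h.py <<'E'
import numpy as np, cv2
from plant import robot
def cam(n,save=None):
    d=robot.read_camera(n)
    if save: cv2.imwrite('pics/'+save,d['color'][:,:,::-1])
    return d
def ray(d,u,v,z):
    K=np.array(d['intrinsics']);T=np.array(d['pose'])
    r=T[:3,:3]@np.linalg.solve(K,[u,v,1.]);o=T[:3,3]
    return (o+r*(z-o[2])/r[2])[:2]
def proj(d,p):
    K=np.array(d['intrinsics']);T=np.array(d['pose'])
    c=K@(T[:3,:3].T@(np.array(p)-T[:3,3]));return c[:2]/c[2]
E
python3 - <<'E'
from h import *
a=cam('top','top0.png');b=cam('side','side0.png')
for d in(a,b):print(np.round(d['pose'],3))
s=robot.read_state();print(s['t'],s['tool_pos'],s['orientation'],s['opening'])
E
```

```text
[[ 0.018 -0.977  0.211  0.342]
 [-1.    -0.019 -0.     0.019]
 [ 0.004 -0.211 -0.977  1.099]
 [ 0.     0.     0.     1.   ]]
[[ 0.938 -0.218  0.268  0.277]
 [-0.346 -0.571  0.745 -0.721]
 [-0.009 -0.792 -0.611  0.668]
 [ 0.     0.     0.     1.   ]]
0.1 [0.18332438 0.5709211  0.30180358] [-4.86244752e-01 -3.10331667e+00  2.50113202e-03] 0.0931185646799453
```

View pics/top0.png

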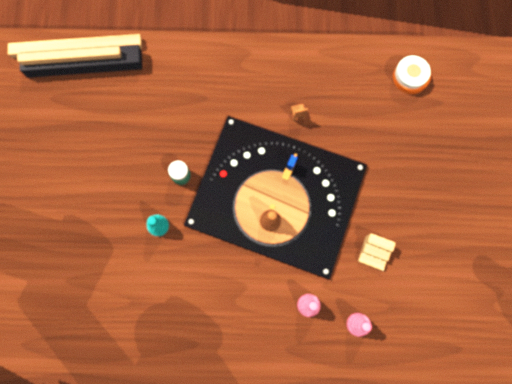

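View pics/side0.png

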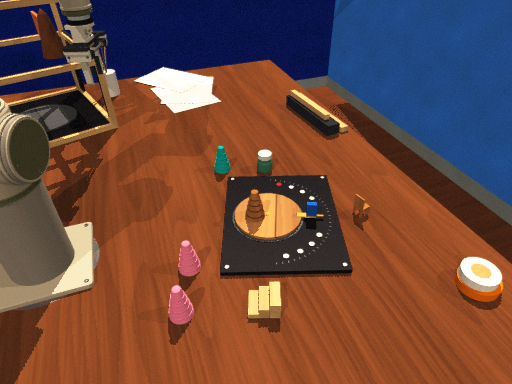

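Top view: the blue lever is at (292,160), the red sticker at (223,174), the outermost on the left, and the axis near (272,208). The wooden tower is at (270,220), the jar at (178,170), the chair at (300,112) and the steps at (377,252).

Look-alikes:
- Tower: pink cones at (309,305) and (358,324), and a turquoise one at (157,225). I'm leaving all three alone.
- Blue: only the lever.
- Red: only the sticker at (223,174). The orange-and-white dish at (412,73) is unrelated.

```bash
cat >> h.py <<'E'
from scipy.optimize import least_squares
def blobs(m,amin=8):
    n,_,st,c=cv2.connectedComponentsWithStats(m.astype(np.uint8))
    return [(c[i],st[i,4]) for i in range(1,n) if st[i,4]>=amin]
def masks(d):
    h=cv2.cvtColor(d['color'],cv2.COLOR_RGB2HSV).astype(int);H,S,V=h[...,0],h[...,1],h[...,2]
    return dict(white=(S<60)&(V>150),red=((H<5)|(H>174))&(S>190)&(V>130),blue=(H>100)&(H<125)&(S>150)&(V>90))
E
python3 - <<'E'
from h import *
for n,(x0,x1,y0,y1) in dict(top=(190,370,115,280),side=(215,350,170,275)).items():
    d=cam(n);M=masks(d);box=np.zeros((384,512),bool);box[y0:y1,x0:x1]=1
    P={}
    for k,m in M.items():
        z=.042 if k=='blue' else .0125
        P[k]=[(np.round(c,1),a,ray(d,*c,z)) for c,a in blobs(m&box,5)]
        for c,a,p in P[k]:print(n,k,c,a,p.round(4))
    if n=='top':
        cv2.imwrite('pics/crop.png',cv2.resize(d['color'][90:290,150:410,::-1],None,fx=3,fy=3))
E
```

```text
top white [230.8 121.2] 20 [0.7652 0.0631]
top white [261.1 150.3] 43 [ 0.6904 -0.0141]
top white [246.5 154.7] 46 [0.6782 0.0217]
top white [233.5 162.4] 48 [0.6578 0.0534]
top white [359.9 166.9] 22 [ 0.6524 -0.2581]
top white [316.5 170. ] 44 [ 0.6424 -0.151 ]
top white [325.3 182.6] 48 [ 0.6109 -0.172 ]
top white [330.3 197.2] 50 [ 0.5748 -0.1835]
top white [331.5 212.4] 51 [ 0.5372 -0.1858]
top white [191.3 221. ] 18 [0.5099 0.151 ]
top white [364.9 260. ] 21 [ 0.4247 -0.2622]
top white [325.5 271. ] 26 [ 0.3974 -0.1688]
top red [222.9 173.2] 41 [0.6298 0.0788]
top blue [291.4 161.3] 92 [ 0.6547 -0.0863]
side white [321.5 176.7] 6 [0.7628 0.065 ]
side white [232.  178.5] 6 [0.5078 0.1527]
side white [290.9 186.6] 15 [0.6566 0.0528]
side white [301.9 191.1] 14 [0.6771 0.0223]
side white [311.3 197.6] 18 [ 0.6889 -0.014 ]
side white [318.8 234.3] 22 [ 0.641 -0.151]
side white [311.4 243.4] 21 [ 0.6096 -0.1724]
side white [299.9 250.5] 23 [ 0.5737 -0.1835]
side white [285.6 255.3] 24 [ 0.5359 -0.1855]
side white [344.7 264. ] 13 [ 0.6516 -0.2573]
side white [226.3 266.3] 15 [ 0.3963 -0.1682]
side red [278.5 183.9] 15 [0.628  0.0779]
side blue [311.4 208.3] 137 [ 0.6509 -0.0853]
```

View pics/crop.png

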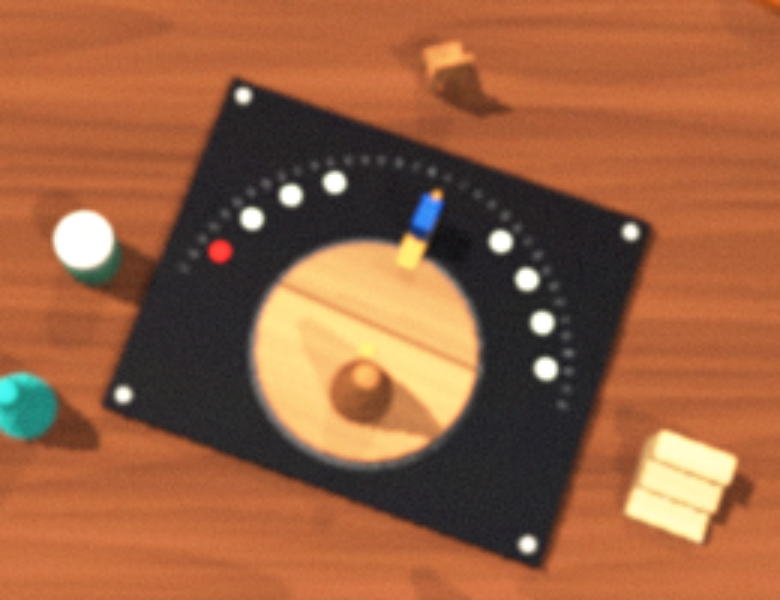

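The crop confirms both choices: the red sticker is at crop (220,251), and the lever is blue with a brass arm at crop (427,215). The push is counter-clockwise, towards +y.

```bash
cat >> h.py <<'E'
MK=np.array([[.6904,-.0141],[.6782,.0217],[.6578,.0534],[.6298,.0788],[.6424,-.151],[.6109,-.172],[.5748,-.1835],[.5372,-.1858]])
MS=np.array([[.6889,-.014],[.6771,.0223],[.6566,.0528],[.628,.0779],[.641,-.151],[.6096,-.1724],[.5737,-.1835],[.5359,-.1855]])
A=np.deg2rad([30,45,60,75,-30,-45,-60,-75])
def fit(Q):
    f=lambda p:(np.c_[p[0]+.145*np.cos(A+p[2]),p[1]+.145*np.sin(A+p[2])]-Q).ravel()
    r=least_squares(f,[.55,-.04,-.3]);return r.x,np.abs(r.fun).max()
AX=fit((MK+MS)/2)[0]
def tool():
    s=robot.read_state();R=cv2.Rodrigues(np.array(s['orientation']))[0]
    return s,np.array(s['tool_pos']),R
def polar(p): v=np.array(p)[:2]-AX[:2];return np.hypot(*v),np.rad2deg(np.arctan2(v[1],v[0]))
E
python3 - <<'E'
from h import *
print(fit(MK),fit(MS),AX,'red world angle',np.rad2deg(AX[2])+75)
for p in([.6547,-.0863],[.6509,-.0853]):print(polar(p))
s,p,R=tool();print(R.round(3))
a=np.deg2rad(polar([.653,-.086])[1])
for back in(.05,):
    rad=np.array([np.cos(a),np.sin(a)]);tan=np.array([-np.sin(a),np.cos(a)])
    g=AX[:2]+.113*rad-back*tan; D=np.r_[g,.13]-p
    print('goal',g,'tool shift',(R.T@D).round(4),'yaw y now',np.rad2deg(np.arctan2(R[1,1],R[0,1])),'q',s['q'])
E
```

```text
(array([ 0.54789442, -0.04115316, -0.33647114]), np.float64(0.00032684345143429994)) (array([ 0.54654039, -0.04131297, -0.33587833]), np.float64(0.0006505043739219729)) [ 0.5472174  -0.04123305 -0.33617495] red world angle 55.73859390385669
(np.float64(0.11654843971563428), np.float64(-22.748077505662017))
(np.float64(0.11265867547854083), np.float64(-23.026357556199958))
[[-0.952  0.306 -0.   ]
 [ 0.306  0.952 -0.001]
 [ 0.    -0.001 -1.   ]]
goal [ 0.63179547 -0.13131939] tool shift [-0.6417 -0.5314  0.1726] yaw y now 72.19084809750582 q [ 1.17457869e+00  1.30904186e-01  1.48883702e+00 -7.44383793e-06
  1.52297250e+00 -8.53888937e-02]
```

```bash
R='' 
python3 -m jog '0 -0.027 -0.022 0 0;0 -0.027 -0.022 0 0;0 -0.027 -0.022 0 0;0 -0.027 -0.022 0 0;0 -0.027 -0.022 0 0;0 -0.027 -0.022 0 0;0 -0.027 -0.022 0 0;0 -0.027 -0.022 0 0;0 -0.027 -0.022 0 0;0 -0.027 -0.022 0 0'
python3 -m jog '0 -0.027 -0.022 0 0;0 -0.027 -0.022 0 0;0 -0.027 -0.022 0 0;0 -0.027 -0.022 0 0;0 -0.027 -0.022 0 0;0 -0.027 -0.022 0 0;0 -0.027 -0.022 0 0;0 -0.027 -0.022 0 0;0 -0.027 -0.022 0 0;0 -0.027 -0.022 0 0'
python3 -m jog '0 -0.027 -0.022 0 0;0 -0.027 -0.022 0 0;0 -0.027 -0.022 0 0;0 0 0 0 6;0 0 0 0 6;0 0 0 0 6;0 0 0 0 6;0 0 0 0 6;0 0 0 0 6;0 0 0 0 6'
python3 -m jog '0 0 0 0 6;0 0 0 0 6;0 0 0 0 6;0 0 0 0 6;0 0 0 0 6;0 0 0 0 6;0 0 0 0 6;0 0 0 0 6;0 0 0 0 5;0 0 0 0 0'
cat >> h.py <<'E'
def status(ang=None,off=-.05):
    s,p,R=tool();y=np.rad2deg(np.arctan2(R[1,1],R[0,1]))
    print('t',s['t'],'pos',p.round(4),'yaw',y.round(2),'F',np.round(s['force'],2),'open',round(s['opening'],4),'polar',polar(p))
    if ang is not None:
        a=np.deg2rad(ang);rad=np.array([np.cos(a),np.sin(a)]);tan=np.array([-rad[1],rad[0]])
        g=np.r_[AX[:2]+.113*rad+off*tan,p[2]];print('shift',(R.T@(g-p)).round(4),'turn',y-ang)
E
python3 -c "
from h import *;status(-22.8)"
```

```text
t: 1.03
tool_pos: [0.3737, 0.2777, 0.3027]
orientation: [0.486, 3.104, 0.0]
force: [-0.4, 1.2, -0.1]
opening: 0.0308
gripper_force: 0.0
t: 1.87
tool_pos: [0.5636, -0.0145, 0.3025]
orientation: [-0.487, -3.104, -0.0]
force: [-0.0, 0.8, 0.1]
opening: 0.0004
gripper_force: 0.0
t: 2.7
tool_pos: [0.6199, -0.1004, 0.3024]
orientation: [-1.573, -2.719, 0.0]
force: [-0.1, -0.9, 1.6]
opening: 0.0008
gripper_force: 0.0
t: 3.53
tool_pos: [0.6199, -0.1004, 0.3024]
orientation: [-2.62, -1.733, 0.001]
force: [0.6, 0.3, -0.0]
opening: 0.0004
gripper_force: 0.0
t 3.5333 pos [ 0.6199 -0.1004  0.3024] yaw -23.05 F [ 0.57  0.3  -0.02] open 0.0004 polar (np.float64(0.09370507489233791), np.float64(-39.15449607295157))
shift [-0.0235  0.0232 -0.    ] turn -0.24665163244197075
```

```bash
python3 -m jog '0 -0.024 0.023 0 0;0 0 0 0.03 0;0 0 0 0.03 0;0 0 0 0.03 0;0 0 0 0.025 0;0 0 0 0.02 0;0 0 0 0.02 0;0 0 0 0.015 0;0 0 0 0.008 0;0 0 0 0 0' >/dev/null
python3 -c "
from h import *;status(-22.8,-.0145)
d=cam('side')
cv2.imwrite('pics/s1.png',cv2.resize(d['color'][130:300,180:400,::-1],None,fx=3,fy=3))"
```

```text
t 4.3667 pos [ 0.6304 -0.131   0.122 ] yaw -22.69 F [0.66 0.9  0.11] open 0.0003 polar (np.float64(0.1223814550957388), np.float64(-47.20023045883516))
shift [ 0.0361  0.0016 -0.    ] turn 0.10950678914959866
```

View pics/s1.png

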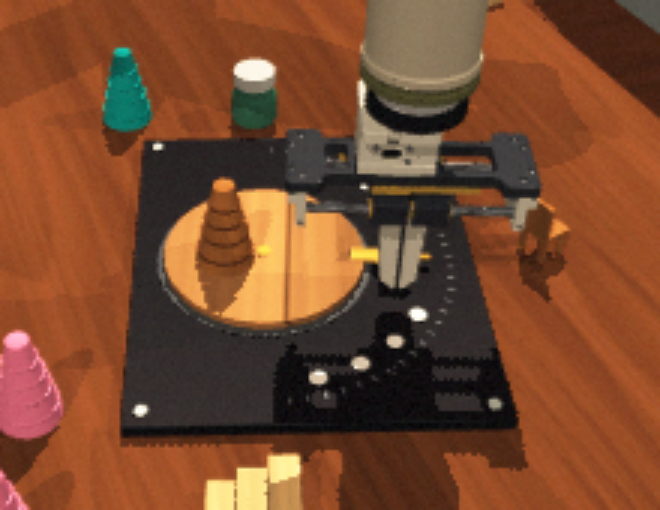

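Side crop: the closed fingers (400,270) stand just behind the lever on its clockwise side. The gripper body is well clear of the tower (225,220), so I can start the push.

```bash
python3 -m jog '0 0.009 0 0 0;0 0.009 0 0 0;0 0.009 0.001 0 0;0 0.006 0.001 0 0;0 0.003 0 0 0;0 0.004 0 0 -1.5;0 0.005 0.0005 0 -2.5;0 0.005 0.0005 0 -2.5;0 0.005 0.0005 0 -2.5;0 0.005 0.0005 0 -2.5'
python3 -c "
from h import *;status(-12.5,-.0145)
for n in('top','side'):
  d=cam(n)
  for c,a in blobs(masks(d)['blue'],8):
    p=ray(d,*c,.042)
    if abs(p[0]-.6)<.15 and abs(p[1])<.2:print(n,c,a,polar(p))"
```

```text
t: 5.25
tool_pos: [0.6575, -0.077, 0.1251]
orientation: [2.425, 1.995, 0.0]
force: [-0.8, -2.5, 1.9]
opening: 0.0001
gripper_force: 1.1
t 5.25 pos [ 0.6575 -0.077   0.1251] yaw -11.11 F [-0.77 -2.54  1.92] open 0.0001 polar (np.float64(0.11594071288402398), np.float64(-17.974251104958988))
shift [-0.0034 -0.0025  0.    ] turn 1.3921666196642093
side [306.         206.76923077] 13 (np.float64(0.09924610029445187), np.float64(-19.764127577379817))
```

```bash
python3 -m jog '0 0.005 0.0004 0 -2.5;0 0.005 0.0004 0 -2.5;0 0.005 0.0004 0 -2.5;0 0.005 0.0004 0 -2.5;0 0.005 0.0004 0 -2.5;0 0.005 0.0004 0 -2.5;0 0.005 0.0004 0 -2.5;0 0.005 0.0004 0 -2.5;0 0.005 0.0004 0 -2.5;0 0.005 0.0004 0 -2.5' >/dev/null
python3 -c "
from h import *;status()"
python3 -m jog '0 0.005 0.0004 0 -2.5;0 0.005 0.0004 0 -2.5;0 0.005 0.0004 0 -2.5;0 0.005 0.0004 0 -2.5;0 0.005 0.0004 0 -2.5;0 0.005 0.0004 0 -2.5;0 0.005 0.0004 0 -2.5;0 0.005 0.0004 0 -2.5;0 0.005 0.0004 0 -2.5;0 0 0 0 0' >/dev/null
python3 -c "
from h import *;status(35,-.0145)
d=cam('top')
cv2.imwrite('pics/t2.png',cv2.resize(d['color'][90:290,150:410,::-1],None,fx=3,fy=3))
d=cam('side')
cv2.imwrite('pics/s2.png',cv2.resize(d['color'][150:290,200:380,::-1],None,fx=4,fy=4))
"
```

```text
t 6.1833 pos [ 0.6616 -0.0276  0.1249] yaw 13.75 F [ 1.68 -3.35 -0.42] open 0.0009 polar (np.float64(0.11517594710837202), np.float64(6.818621832232985))
t 7.0167 pos [0.6464 0.0156 0.1249] yaw 36.29 F [ 0.   -1.06  0.34] open 0.0006 polar (np.float64(0.11434858643257848), np.float64(29.808325347512604))
shift [-0.0041 -0.001  -0.    ] turn 1.2904489935305463
```

View pics/s2.png

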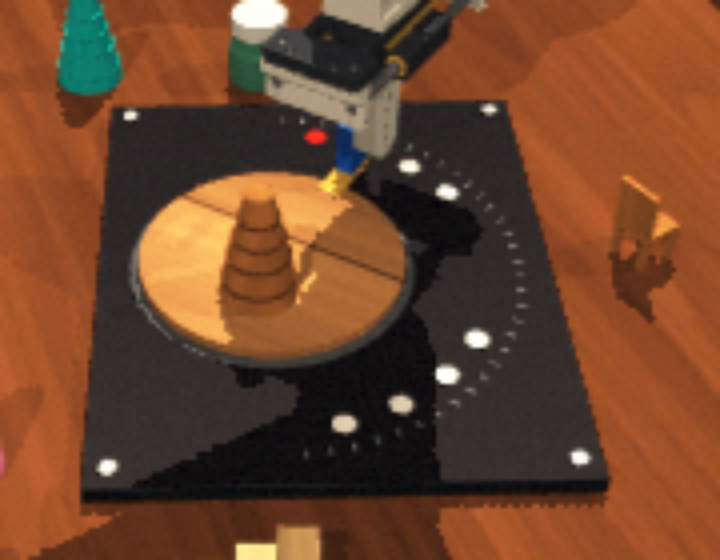

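Side crop: the lever (350,150) is being pushed cleanly towards the red sticker (316,137), and the tower is riding upright. About 18° remain.

```bash
python3 -m jog '0 0.005 0.0005 0 -2.5;0 0.005 0.0005 0 -2.5;0 0.005 0.0005 0 -2.5;0 0.005 0.0005 0 -2.5;0 0.004 0.0004 0 -2;0 0.002 0.0002 0 -1;0 0.001 0.0001 0 -0.5;0 0 0 0 0' >/dev/null
python3 -c "
from h import *;status(52,-.0145)
d=cam('side')
cv2.imwrite('pics/s3.png',cv2.resize(d['color'][160:240,230:340,::-1],None,fx=7,fy=7,interpolation=cv2.INTER_CUBIC))
for c,a in blobs(masks(d)['blue'],8):
    print(c,a,polar(ray(d,*c,.042)))
for r,z in((.145,.02),(.145,.0125)):
  for g in(48,50,52,54,55.7):
    a=np.deg2rad(g);print(z,g,(proj(d,[AX[0]+r*np.cos(a),AX[1]+r*np.sin(a),z])-[230,160])*7)
"
```

```text
t 7.7833 pos [0.6304 0.0367 0.1246] yaw 49.63 F [ 0.37 -0.95 -0.01] open 0.0004 polar (np.float64(0.11400517412445388), np.float64(43.12183835760615))
shift [0.0031 0.0002 0.    ] turn -2.3670800181925387
[434.66872476  75.68596614] 25752 (np.float64(1.188198636256505), np.float64(29.283259066291876))
[277.75 178.75] 8 (np.float64(0.12872781289391264), np.float64(55.829259836737606))
[278.05882353 188.41176471] 17 (np.float64(0.08514132196116601), np.float64(49.13293646616629))
0.02 48 [386.72208995 159.66579415]
0.02 50 [375.1410324  157.17842582]
0.02 52 [363.46784367 154.93635135]
0.02 54 [351.71279477 152.94058696]
0.02 55.7 [341.6642832 151.4385145]
0.0125 48 [386.10422947 174.0069199 ]
0.0125 50 [374.57280735 171.51094345]
0.0125 52 [362.94944736 169.26097835]
0.0125 54 [351.24439396 167.25805217]
0.0125 55.7 [341.23849038 165.75047289]
```

View pics/s3.png

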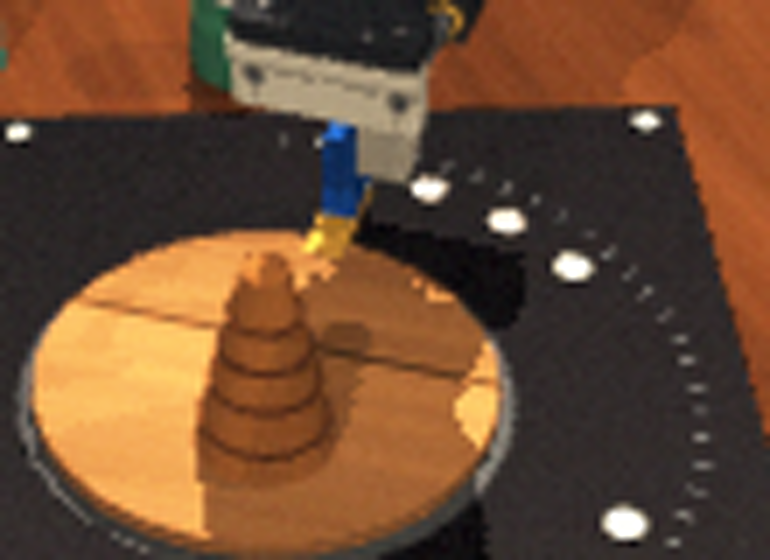

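The paddle (340,170) now hides the red mark; I estimate the lever at about 50.5°. I'll push another 3.5°, stopping deliberately short, then draw back for a clear look.

```bash
python3 -m jog '0 0.002 0.0002 0 -1;0 0.002 0.0002 0 -1;0 0.002 0.0002 0 -1;0 0.001 0.0001 0 -0.5;0 0 0 0 0;0 0 0 0 0' >/dev/null
python3 -c "
from h import *;status(54,-.0145)"
python3 -m jog '0 -0.01 0 0 0;0 -0.02 0 0 0;0 -0.02 0 0 0;0 -0.02 0 -0.01 0;0 -0.02 0 -0.03 0;0 -0.02 0 -0.03 0;0 -0.02 0 -0.03 0;0 -0.02 0 -0.03 0;0 -0.02 0 0 0;0 0 0 0 0'
python3 -c "
from h import *
d=cam('top')
M=masks(d)
for k in('blue','red'):
  for c,a in blobs(M[k],4):
    p=ray(d,*c,.042 if k=='blue' else .0125); print(k,c,a,p,polar(p))
cv2.imwrite('pics/t4.png',cv2.resize(d['color'][140:240,190:310,::-1],None,fx=6,fy=6,interpolation=cv2.INTER_CUBIC))
d=cam('side')
cv2.imwrite('pics/s4.png',cv2.resize(d['color'][160:240,230:340,::-1],None,fx=7,fy=7,interpolation=cv2.INTER_CUBIC))
"
```

```text
t 8.3333 pos [0.6254 0.0422 0.1247] yaw 53.19 F [ 0.8  -0.61  0.71] open 0.0002 polar (np.float64(0.11432851364397895), np.float64(46.86088500934568))
shift [-0.0003 -0.0004 -0.    ] turn -0.8068361272498947
t: 9.17
tool_pos: [0.7648, -0.0631, 0.258]
orientation: [0.993, 2.974, 0.001]
force: [0.9, -0.6, -0.6]
opening: 0.0003
gripper_force: 0.0
red [221.52631579 173.68421053] 19 [0.62847992 0.08216727] (np.float64(0.1477539651208186), np.float64(56.63399291440209))
```

View pics/t4.png

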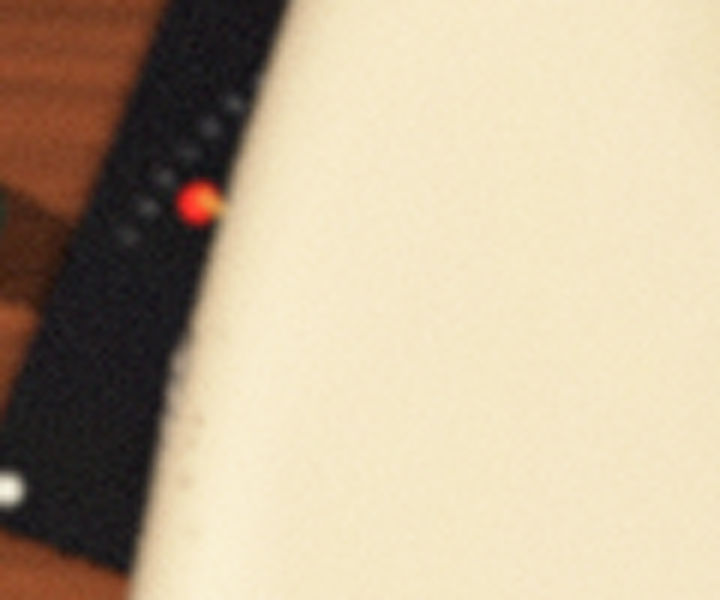

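Top crop: the pointer tip (213,204) already overlaps the red sticker (199,203), but the arm hides the rest. I'll move the arm away to get a measurement.

```bash
python3 -m jog '0 -0.018 -0.024 0 0;0 -0.018 -0.024 0 0;0 -0.018 -0.024 0 0;0 -0.018 -0.024 0 0;0 -0.018 -0.024 0 0;0 -0.018 -0.024 0 0;0 -0.018 -0.024 0 0;0 -0.018 -0.024 0 0;0 -0.018 -0.024 0 0;0 0 0 0 0'
python3 -c "
from h import *
for n in('top','side'):
  d=cam(n);M=masks(d)
  for k in('blue','red'):
   for c,a in blobs(M[k],4):
    p=ray(d,*c,.042 if k=='blue' else .0125)
    if np.hypot(*(p-AX[:2]))<.2:print(n,k,c,a,p,polar(p))
  if n=='top':x,y,w,h,f=190,140,110,80,7
  else:x,y,w,h,f=255,165,60,45,13
  cv2.imwrite(f'pics/{n}5.png',cv2.resize(d['color'][y:y+h,x:x+w,::-1],None,fx=f,fy=f,interpolation=cv2.INTER_CUBIC))
  for g in(52,54,55.7,57):
    a=np.deg2rad(g);print(g,(proj(d,[AX[0]+.145*np.cos(a),AX[1]+.145*np.sin(a),.02])-[x,y])*f)
  a=np.deg2rad(55.7);print('mark',(proj(d,[AX[0]+.145*np.cos(a),AX[1]+.145*np.sin(a),.0125])-[x,y])*f)
"
```

```text
t: 10.1
tool_pos: [0.7595, -0.3356, 0.252]
orientation: [-0.998, -2.975, 0.002]
force: [-1.0, -0.2, -0.9]
opening: 0.0004
gripper_force: 0.0
top blue [233.6        175.95555556] 90 [0.6156638  0.05151927] (np.float64(0.11527316174663162), np.float64(53.57459781576511))
top red [221.66666667 173.33333333] 21 [0.6293757 0.08185  ] (np.float64(0.14798453808417722), np.float64(56.27677320680167))
52 [246.51183948 208.5412067 ]
54 [237.43812179 219.58179829]
55.7 [230.02992252 229.21309097]
57 [224.55810329 236.72618077]
mark [231.04182427 234.7456333 ]
side blue [276.32894737 181.64473684] 76 [0.61042542 0.05388069] (np.float64(0.1142010328523696), np.float64(56.39389626444291))
52 [350.01170966 222.73893822]
54 [328.18090457 219.03251864]
55.7 [309.51938309 216.2429555 ]
57 [295.19119002 214.33411498]
mark [308.72862498 242.82230679]
```

View pics/top5.png

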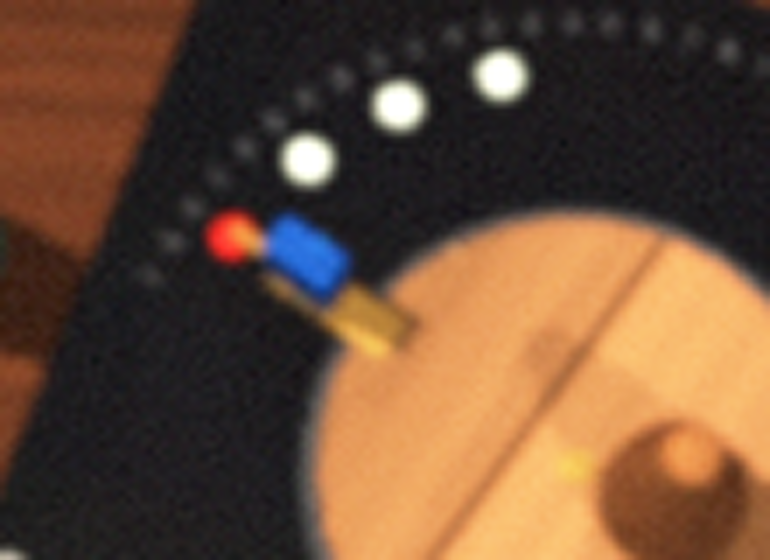

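View pics/side5.png

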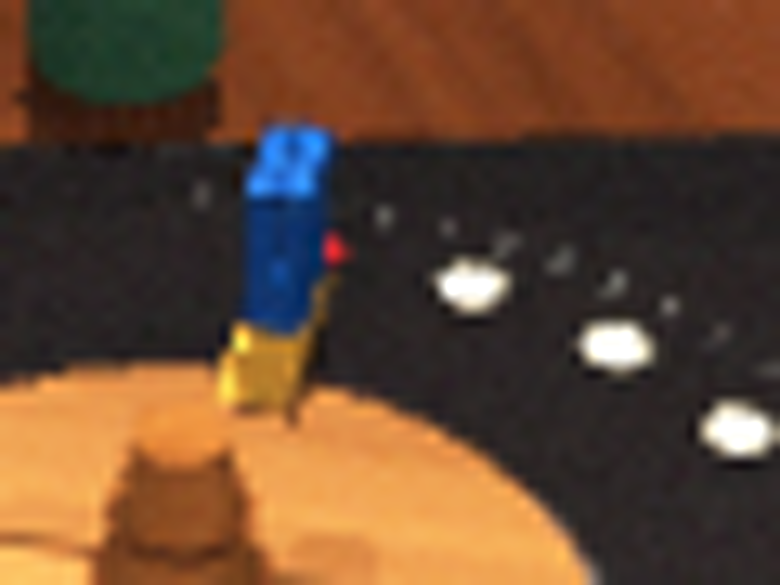

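Top crop: the needle (about 248,240) lies over the red sticker (230,235), and the tower is upright at (672,490). One numeric check of the needle angle, and that the props haven't moved.

```bash
python3 -c "
from h import *
d=cam('top');h=cv2.cvtColor(d['color'],cv2.COLOR_RGB2HSV).astype(int)
sub=h[168:182,215:235]
m=np.zeros((384,512),bool);m[168:182,215:235]=(sub[...,0]>=6)&(sub[...,0]<30)&(sub[...,1]>110)&(sub[...,2]>120)
for v,u in np.argwhere(m):
  p=polar(ray(d,u,v,.02)); print(u,v,h[v,u],np.round(p,4))
for z in(.05,.055,.061):print(polar(ray(d,233.6,175.96,z)))
o=cv2.imread('pics/top0.png').astype(int)[:,:,::-1]
df=np.abs(o-d['color']).max(2)
for n,(u,v) in dict(jar=(178,170),chair=(300,112),steps=(377,252)).items():
  print(n,(df[v-20:v+20,u-20:u+20]>60).sum())
"
```

```text
224 171 [  6 203 219] [ 0.1454 53.6632]
223 172 [  9 195 249] [ 0.1458 55.0265]
224 172 [ 11 194 242] [ 0.1439 54.4548]
225 172 [  9 196 216] [ 0.1419 53.8673]
226 172 [  7 185 154] [ 0.14   53.2635]
223 173 [ 10 188 250] [ 0.1443 55.8289]
224 173 [ 13 182 245] [ 0.1424 55.2625]
225 173 [ 13 184 235] [ 0.1404 54.6802]
226 173 [ 12 174 199] [ 0.1384 54.0814]
223 174 [  7 196 252] [ 0.1429 56.647 ]
224 174 [ 12 192 243] [ 0.1409 56.0866]
225 174 [ 14 176 235] [ 0.1389 55.51  ]
226 174 [ 14 148 217] [ 0.1369 54.9168]
224 175 [  6 202 235] [ 0.1394 56.9271]
225 175 [ 11 190 201] [ 0.1374 56.357 ]
226 175 [ 13 145 193] [ 0.1354 55.77  ]
225 176 [  9 189 135] [ 0.136  57.2212]
229 180 [ 15 114 123] [ 0.1223 58.5593]
230 181 [ 15 124 130] [ 0.1189 58.941 ]
(np.float64(0.11384790539700083), np.float64(54.34513000949906))
(np.float64(0.11297186254350644), np.float64(54.833747811172415))
(np.float64(0.11193164246422506), np.float64(55.430130842039155))
jar 244
chair 0
steps 903
```

The needle is at about 55.2° and the mark at 55.7°, so the error is about 1.3 mm. The differences near the jar and steps need a check: they could be shadow or the arm in the way.

```bash
python3 -c "
from h import *
d=cam('side');o=cv2.imread('pics/side0.png')[:,:,::-1]
t=cam('top')['color'];ot=cv2.imread('pics/top0.png')[:,:,::-1]
def cen(im,box,f):
  x,y,X,Y=box;h=cv2.cvtColor(np.ascontiguousarray(im),cv2.COLOR_RGB2HSV).astype(int)[y:Y,x:X]
  m=f(h);return np.argwhere(m).mean(0).round(2),m.sum()
cap=lambda h:(h[...,1]<60)&(h[...,2]>130)
ste=lambda h:(h[...,0]>18)&(h[...,0]<32)&(h[...,2]>120)
for im in(o,d['color']):print('side cap',cen(im,(250,145,280,162),cap),'steps',cen(im,(235,275,295,330),ste))
for im in(ot,t):print('top cap',cen(im,(160,155,195,190),cap),'steps',cen(im,(350,225,405,280),ste))
"
```

```text
side cap (array([ 9.77, 14.37]), np.int64(119)) steps (array([22.75, 28.9 ]), np.int64(719))
side cap (array([ 8.93, 14.73]), np.int64(96)) steps (array([22.76, 28.89]), np.int64(717))
top cap (array([15.02, 17.53]), np.int64(310)) steps (array([26.33, 26.36]), np.int64(791))
top cap (array([14.88, 17.63]), np.int64(274)) steps (array([27., 27.]), np.int64(3025))
```

Neither the jar nor the steps has moved; the differences were shadow and the arm in view. Handing in.

```bash
python3 -c "
from plant import robot;print(robot.close_job())"
```

```text
the job is handed in; nothing more can be done
None
```

I pushed the lever round until its pointer rested about 1.3 mm from the red mark's centre (limit 7 mm), drew the arm clear with the tower upright and the jar, steps and chair unmoved, and handed the job in; no verdict was returned.

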